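# Put the serving stand back together

## Robot

A 6-joint arm with a two-finger parallel gripper is mounted at the origin on the work surface. World frame = base frame: x ahead of the robot, y to its left, z up, the work surface at z = 0. Lengths are in m, angles in rad, forces in N, time in s.
With the tool pointing down it reaches from about 0.375 to 0.9 m from the base axis. Payload 3.1 kg.
Tool frame: the origin (TCP) lies between the finger pads; the fingertips stand 17 mm ahead of it and the grasp point (between the pads) lies 2 mm behind it (robot.nose_length is the distance from the TCP to the fingertips, in m); z points along the fingers, y is the line along which they close (so a half turn about z gives the same grasp; the last joint's range is limited). The gripper opens to 87 mm and grips with 3 to 60 N. Pads are 19 mm wide; open, the fingers measure 117 mm over their backs; the gripper's body (75 mm by 190 mm) begins 51 mm behind the grasp point.
Start: joints at [-1.339, 0.527, 1.433, -0, 1.181, -0.178], TCP at [0.25, -0.573, 0.24] pointing down, gripper open.
Joint ranges: [-3.08, 3.08], [-0.75, 2.2], [0.22, 2.44], [-1.43, 4.57], [0, 2.65], [-2.85, 2.85]. Speed limits (rad/s): [2.79, 2.79, 3.14, 3.14, 3.14, 3.14].

## Interface

Orientations are given as a unit quaternion [x, y, z, w].
In Python, from rig import robot, cams gives the robot as it stands.
- The arm moves only by the shell command python3 -m pendant 'ROWS' [FORCE]. ROWS is JSON, a list of rows, each an object with "jaw": the opening, from 0 (shut) to 1 (fully open); "linear": the shift along the tool's x, y, z in cm, a list of three; "twist": the turn about the tool's z in degrees. A call has 1 to 12 rows; each row shifts and turns the commanded pose from where the row before left it, along the tool's axes as they then stand; what a row does not reach is not made up. A row lasts 1/12 s, in which the tool goes at most 41.7 mm and 7.16 degrees, less where a joint would pass 70% of its speed; a pose out of reach is approached as far as the arm can. A call is refused whole if a number of a shift passes 4.17 or a number of a turn 7.16, either way. A call with a gripper value outside its range is refused whole. The fingers move at their own pace and stop on an object; FORCE is the grip in N (left out, the last holds). Time passes only in rows, so rows that do not move let the fingers close. It gives the time, the measured TCP pose, the force, the opening and the grip force at its end, in the units of the state.
- robot.get_obs(): the state, without advancing time (a new reading comes with each control period).
- cams.camera(name): name is "side" or "top"; returns a dict with "color" (480x640x3 uint8, blue, green, red), "depth" (480x640 float32, m along the optical axis (not along the pixel's ray), 0 where there is no reading), "fov_y" (degrees; the focal length in pixels is half the picture's height over the tangent of half this angle, whatever the lens; pixels are square), "cx", "cy" (the principal point, pixels), "k1" (the pictures are not rectified: a ray, as slopes to the right and down, at radius r is drawn at 1 + k1 r^2 times it, then the intrinsics apply), "view" (4x4, takes a point from world to camera coordinates). Camera axes: x right, y down, z forward; pixel columns grow to the right and rows downward; lengths in m; the calibration is good to about 2 mm. A picture is of the moment at which its call begins.
- robot.hand_in(): hands the job in; it is judged then, once.
The state is a dict: "time": time; "q": joint angles; "joint_velocities": joint speeds; "joint_torque": joint torques, N m; "position": TCP position; "tool_rot": TCP orientation; "ft_force": force on the tool from outside, world axes, zero at the start; "moment": the same for the moment, N m; "grip_width": finger opening in m; "grip_force": force on a finger pad.
Only numpy, scipy, OpenCV 4.12 (cv2) and the standard library are available. Lean on these libraries where they do the work, as an engineer would, in place of code of your own. Each camera call takes 0.05 s, during which the arm holds its last target. There are 200 camera calls.

## Task

Put the two-tier serving stand back together on the dining table: thread the wooden spacer sleeve onto the post and press it past the sprung bumps fully home on the foot, then thread the white dish, hub up, and press it fully home on the sleeve. Then throw the lock lever on the foot over its click into the notch and leave everything standing, with the other tableware left where it is.

Things in the scene. Friction and masses are not known exactly. Their poses are not given: they have to be found in the camera images.
- stand: Fixed serving stand: dark round foot 160 mm across, 12 mm thick, upright steel post 24 mm in diameter at its centre. Origin on the post's axis at table level, z up; lock lever on its -y side. Two rings of three sprung bumps stick out 3 mm from the post, 37 and 80 mm above the table: a lowered part stops on them (underside at about 43 and 86 mm) and must be pressed past each.
- foot_top (a point): Centre of the top face of the foot, 12 mm above the table: the underside of the sleeve belongs here.
- post_tip (a point): Centre of the post's tip, 112 mm above the table; the tip is 21 mm across with a 3 mm chamfer. Passing the bumps takes about 10 to 15 N, for instance with the fingertips on the part, astride the post.
- sleeve: Wooden spacer sleeve: plain thick tube, 52 mm outside, 26.5 mm bore, 45 mm tall, stands on end. Origin at the centre of its underside, z along its axis. Home: underside on the foot, top 57 mm above the table.
- dish: White round dish, 140 mm across, rim 18 mm high, floor 6 mm thick; hub in its middle 48 mm outside, 26.5 mm bore right through, hub top 40 mm above the underside. Origin at the centre of its underside, z up through the hub. Home: underside on the sleeve, 57 mm above the table.
- lever (a joint): Angle of the lock lever, 0 to 1.25 rad; starts at 0 to 0.3 (unlocked), grows anticlockwise seen from above. A sprung ball resists at about 0.8 to 0.95; beyond, it clicks into the notch between two steel cheeks and rests at 1.1 to 1.25. Upright pivot at x 0, y -115 mm in the stand's frame; at 0 the arm points from it at -125 degrees from the stand's +x axis.
- lever_knob (a point): Centre of the top of the lever's upright black knob (18 mm in diameter, 45 mm tall, top 69 mm and bottom 24 mm above the table), 85 mm from the pivot.
- jar_a: glass drinks jar with steel cap, 74 mm across, 125 mm tall. Bystander; origin at the centre of its underside.
- jar_b: second glass drinks jar, same size. Bystander; origin at the centre of its underside.
- bowl: white rice bowl, 130 mm across, 60 mm tall. Bystander; origin at the centre of its underside.
- ramekin: black sauce cup, 66 mm across, 34 mm tall. Bystander; origin at the centre of its underside.
- napkin_ring: thin steel napkin ring, 48 mm outside, 40 mm bore, 30 mm tall, stands on end; not part of the stand. Bystander; origin at the centre of its underside.
- side_plate: white side plate, 150 mm across. Bystander; origin at the centre of its underside.
- tumbler: water glass, 68 mm across, 95 mm tall. Bystander; origin at the centre of its underside.
- spoon: steel spoon, 155 mm, lies flat. Bystander; origin at table level near its middle.
Mind the look-alikes: they are no part of the job. Of the things shaped like the sleeve, the wooden one is meant.

How it is judged:
On the way, in this order (a step that is already met when the one before it is completed fails the run):
1. the wooden sleeve is fully home on the foot (z of sleeve in the frame of stand between 0.009 and 0.015 m and horizontal distance between sleeve and stand below 0.004 m and angle between sleeve's own z axis and vertical below 0.06 rad), for 0.2 s.
2. the dish is fully home on the sleeve, which is still home (all of step 1 and z of dish in the frame of stand between 0.054 and 0.06 m and horizontal distance between dish and stand below 0.004 m and angle between dish's own z axis and vertical below 0.06 rad), for 0.2 s.
3. the lock lever is in its notch (value of joint lever above 1.05 rad), for 0.2 s.
At the end, for the whole second after the job is handed in: The sleeve's underside is on the foot and the dish's underside on the sleeve (each within 3 mm of its home height, 4 mm of the post's axis, tilted less than 0.06 rad), the lever is past its click in the notch (joint above 1.05 rad), and all is at rest (all of step 2 and value of joint lever above 1.05 rad and linear speed of each of dish, sleeve below 0.02 m/s); the robot touches nothing.
It fails at once if any of the other tableware is moved by more than 40 mm (distance of any of jar_a, jar_b, bowl, ramekin, napkin_ring, side_plate, tumbler, spoon from where it was at the start of the episode above 0.04 m).
It also fails if it takes over 70 s, if anything falls off the work surface, if the arm or the gripper's body presses on something with over 40 N, if the wrist force passes 120 N, or if a joint passes its speed limit or range.

## Working session

There is one attempt and no reset: what is moved stays moved. The work goes in short steps, Python scripts to look and compute and a shell command to move; the robot and the scene stay as the last step left them, time stands still between calls to the robot, and variables do not carry over. Pictures are saved under pics/ and viewed, at most 10 in all, crops included, and the job is handed in when it is done.

```bash
mkdir -p pics; cat > h.py <<'E'
import numpy as np, cv2
from rig import robot, cams
def K(c):
    f=240/np.tan(np.radians(c["fov_y"])/2)
    return np.array([[f,0,c["cx"]],[0,f,c["cy"]],[0,0,1.]]), np.array([c["k1"],0,0,0,0.])
def onplane(c,px,z):
    k,d=K(c); p=cv2.undistortPoints(np.array(px,float).reshape(-1,1,2),k,d).reshape(-1,2)
    V=np.array(c["view"]);R,t=V[:3,:3],V[:3,3];o=-R.T@t
    r=np.c_[p,np.ones(len(p))]@R
    return o+r*((z-o[2])/r[:,2])[:,None]
def cloud(c):
    v,u=np.mgrid[:480,:640]; k,d=K(c)
    p=cv2.undistortPoints(np.c_[u.ravel(),v.ravel()].astype(float).reshape(-1,1,2),k,d).reshape(-1,2)
    z=c["depth"].ravel(); V=np.array(c["view"])
    P=(np.c_[p,np.ones(len(p))]*z[:,None]-V[:3,3])@V[:3,:3]
    P[z==0]=np.nan
    return P.reshape(480,640,3)
def proj(c,P):
    k,d=K(c);V=np.array(c["view"]);return cv2.projectPoints(np.array(P,float).reshape(-1,1,3),cv2.Rodrigues(V[:3,:3])[0],V[:3,3],k,d)[0].reshape(-1,2)
E
python3 - <<'E'
from h import *
for n in("top","side"):
    c=cams.camera(n);cv2.imwrite(f"pics/{n}0.png",c["color"]);np.save(f"{n}.npy",c,allow_pickle=True)
    V=np.array(c["view"]);print(n,-V[:3,:3].T@V[:3,3],V[:3,:3].round(2),c["fov_y"],c["k1"])
o=robot.get_obs();print(o)
E
```

```text
top [0.42607335 0.01871056 1.16562229] [[-0.02 -1.    0.02]
 [-1.    0.02 -0.08]
 [ 0.08 -0.02 -1.  ]] 55.4513686987755 -0.04023566159096552
side [ 0.35365233 -0.90957956  0.92824174] [[ 0.98 -0.18  0.02]
 [-0.11 -0.66 -0.74]
 [ 0.15  0.73 -0.67]] 49.19607838441113 -0.14391444304195705
{'time': 0.1, 'q': array([-1.33854378e+00,  5.28391536e-01,  1.43376775e+00,  2.58450872e-06,
        1.18138376e+00, -1.78515321e-01]), 'joint_velocities': array([ 0.00017538, -0.00023363, -0.00277162,  0.00023351,  0.00023118,
        0.00037051]), 'joint_torque': array([ 1.41066571e-04, -4.40984094e+01, -1.77151000e+01,  6.35580369e-02,
        5.33945533e-02, -4.86177225e-05]), 'position': array([ 0.24944494, -0.57238848,  0.23866022]), 'tool_rot': array([ 9.78982391e-01,  2.03942463e-01, -2.50043916e-05, -9.74875174e-04]), 'ft_force': array([ 0.11591112, -0.75123957,  0.04740915]), 'moment': array([0.011518  , 0.01121087, 0.03919442]), 'grip_force': 0.0, 'grip_width': 0.08710068282130971}
```

View pics/top0.png

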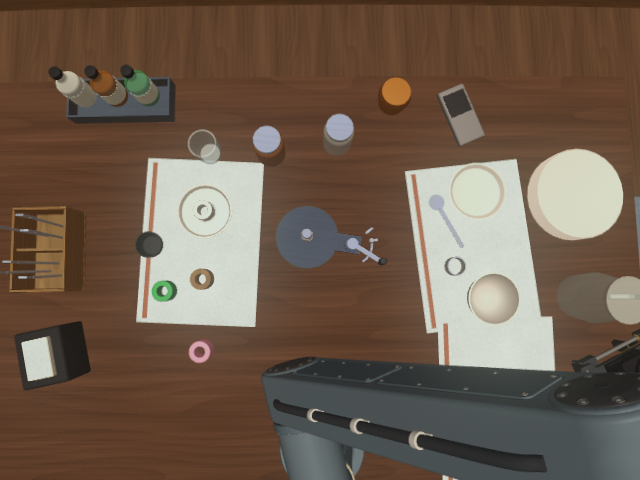

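View pics/side0.png

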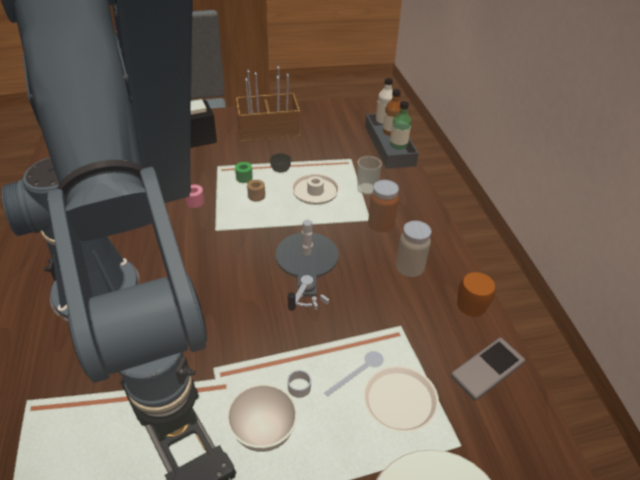

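Top view: post tip at about (307,234), lever pivot (352,243), black knob (382,262), dish hub (204,211), brown sleeve (201,279). The green and pink rings are look-alikes. The side view shows the same: post (307,225), sleeve (256,189), dish (316,186).

```bash
python3 - <<'E'
from h import *
T=np.load("top.npy",allow_pickle=True).item();S=np.load("side.npy",allow_pickle=True).item()
def blob(c,box,lo,hi,zr):
    P=cloud(c);x0,y0,x1,y1=box;m=np.zeros((480,640),bool);m[y0:y1,x0:x1]=1
    m&=(P[...,2]>zr[0])&(P[...,2]<zr[1]);q=P[m]
    return m,q
for c,n,bx in((T,"top",dict(sleeve=(185,262,220,296),hub=(190,195,220,226),dish=(170,178,238,245),post=(295,222,320,246),knob=(372,252,392,272),foot=(265,195,350,280))),
         (S,"side",dict(sleeve=(242,175,272,205),hub=(300,172,330,200),dish=(285,165,345,210),post=(295,215,320,260),knob=(280,285,303,315),foot=(265,225,350,285)))):
    for k,b in bx.items():
        zr=dict(sleeve=(.038,.052),hub=(.034,.05),dish=(.013,.024),post=(.1,.125),knob=(.058,.08),foot=(.008,.017))[k]
        m,q=blob(c,b,0,0,zr)
        if len(q)<3: print(n,k,len(q));continue
        h=cv2.minEnclosingCircle(q[:,:2].astype(np.float32))
        print(n,k,len(q),q.mean(0).round(4),np.round(h[0],4),round(h[1],4))
a=cv2.resize(T["color"][170:310,135:415],None,fx=2.85,fy=2.85,interpolation=2)
cv2.imwrite("pics/z1.png",a)
b=cv2.resize(S["color"][150:320,230:350],None,fx=3.5,fy=3.5,interpolation=2)
cv2.imwrite("pics/z2.png",b)
E
```

```text
top sleeve 272 [0.4222 0.2904 0.0446] [0.4222 0.2909] 0.0263
top hub 209 [0.5938 0.2866 0.0397] [0.5945 0.2872] 0.0245
top dish 429 [0.596  0.2916 0.0173] [0.5945 0.2875] 0.0705
top post 83 [0.5235 0.0284 0.1114] [0.5239 0.0285] 0.0118
top knob 46 [ 0.4567 -0.155   0.0677] [ 0.4567 -0.1558] 0.0092
top foot 2944 [0.5226 0.0236 0.0119] [0.5575 0.0155] 0.1193
side sleeve 173 [0.425  0.2873 0.0446] [0.4246 0.2907] 0.0305
side hub 127 [0.5963 0.2854 0.0395] [0.5972 0.2868] 0.0256
side dish 343 [0.5946 0.2938 0.0176] [0.5796 0.3161] 0.1033
side post 84 [0.5264 0.0245 0.1096] [0.5258 0.0267] 0.0138
side knob 61 [ 0.4603 -0.1585  0.0664] [ 0.4597 -0.1566] 0.0095
side foot 1980 [0.5248 0.0168 0.0125] [0.5266 0.0124] 0.0968
```

View pics/z1.png

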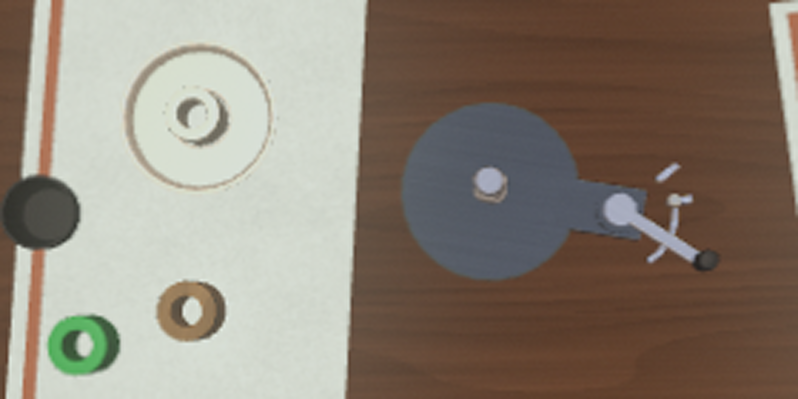

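View pics/z2.png

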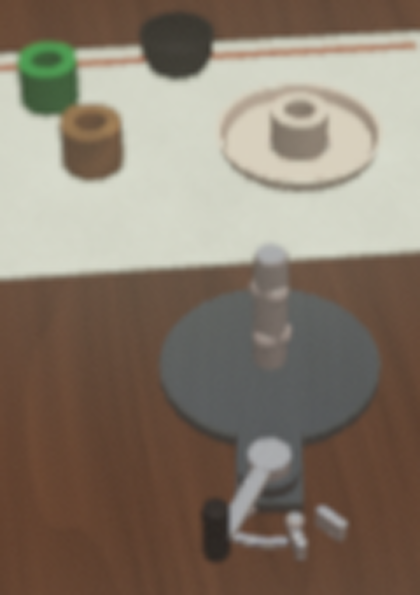

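```bash
cat > d.py <<'E'
import sys,numpy as np
from rig import robot
from scipy.spatial.transform import Rotation as R
o=robot.get_obs();r=R.from_quat(o["tool_rot"]);M=r.as_matrix()
print("t",round(o["time"],2),"tcp",o["position"].round(4),"ang",round(np.degrees(np.arctan2(M[1,0],M[0,0])),2),"tilt",round(np.degrees(np.arccos(-M[2,2])),2),"F",o["ft_force"].round(1),"w",round(o["grip_width"],4),o["grip_force"])
if len(sys.argv)>3: print("delta tool cm",(M.T@(np.array(sys.argv[1:4],float)-o["position"])*100).round(2))
E
python3 -m pendant '[{"jaw":1,"linear":[0,0,0],"twist":-7.1},{"jaw":1,"linear":[0,0,0],"twist":-7.1},{"jaw":1,"linear":[0,0,0],"twist":-7.1},{"jaw":1,"linear":[0,0,0],"twist":-7.1},{"jaw":1,"linear":[0,0,0],"twist":-7.1},{"jaw":1,"linear":[0,0,0],"twist":-7.1},{"jaw":1,"linear":[0,0,0],"twist":-7.1},{"jaw":1,"linear":[0,0,0],"twist":-7.1},{"jaw":1,"linear":[0,0,0],"twist":-7.1},{"jaw":1,"linear":[0,0,0],"twist":-2.6}]'
python3 -m pendant '[{"jaw":1,"linear":[0,4,0],"twist":0},{"jaw":1,"linear":[0,4,0],"twist":0},{"jaw":1,"linear":[0,4,0],"twist":0},{"jaw":1,"linear":[0,4,0],"twist":0},{"jaw":1,"linear":[0,4,0],"twist":0},{"jaw":1,"linear":[4,0,0],"twist":0},{"jaw":1,"linear":[4,0,0],"twist":0},{"jaw":1,"linear":[4,0,0],"twist":0},{"jaw":1,"linear":[4,0,0],"twist":0},{"jaw":1,"linear":[4,0,0],"twist":0},{"jaw":1,"linear":[4,0,0],"twist":0},{"jaw":1,"linear":[4,0,0],"twist":0}]'
python3 -m pendant '[{"jaw":1,"linear":[4,0,0],"twist":0},{"jaw":1,"linear":[4,0,0],"twist":0},{"jaw":1,"linear":[4,0,0],"twist":0},{"jaw":1,"linear":[4,0,0],"twist":0},{"jaw":1,"linear":[4,0,0],"twist":0},{"jaw":1,"linear":[4,0,0],"twist":0},{"jaw":1,"linear":[4,0,0],"twist":0},{"jaw":1,"linear":[4,0,0],"twist":0},{"jaw":1,"linear":[4,0,0],"twist":0},{"jaw":1,"linear":[4,0,0],"twist":0},{"jaw":1,"linear":[4,0,0],"twist":0},{"jaw":1,"linear":[4,0,0],"twist":0}]'
python3 d.py .4222 .2909 .0315
```

```text
time: 0.93
position: [0.2495, -0.5725, 0.2389]
tool_rot: [0.705, 0.709, 0.0, -0.001]
ft_force: [0.6, -0.1, 0.3]
grip_width: 0.0869
grip_force: 0.0
time: 1.93
position: [0.4489, -0.2907, 0.2391]
tool_rot: [0.707, 0.707, 0.0, -0.001]
ft_force: [1.3, 0.6, 0.3]
grip_width: 0.087
grip_force: 0.0
time: 2.93
position: [0.4484, 0.1891, 0.2394]
tool_rot: [0.707, 0.707, -0.0, -0.0]
ft_force: [1.0, -0.6, 0.8]
grip_width: 0.0871
grip_force: 0.0
t 2.93 tcp [0.4484 0.1891 0.2394] ang 90.04 tilt 0.03 F [ 1.  -0.6  0.8] w 0.0871 0.0
delta tool cm [10.18 -2.61 20.79]
```

```bash
python3 -m pendant '[{"jaw":1,"linear":[3.4,-0.8,0],"twist":0},{"jaw":1,"linear":[3.4,-0.8,0],"twist":0},{"jaw":1,"linear":[3.4,-0.95,0],"twist":0},{"jaw":1,"linear":[0,0,4],"twist":0},{"jaw":1,"linear":[0,0,4],"twist":0},{"jaw":1,"linear":[0,0,3],"twist":0},{"jaw":1,"linear":[0,0,0],"twist":0}]'
python3 d.py .423 .2908 .0315
python3 - <<'E'
from h import *
c=cams.camera("top");s=cams.camera("side")
cv2.imwrite("pics/a.png",np.hstack([cv2.resize(c["color"][200:340,130:270],(400,400)),cv2.resize(s["color"][100:240,190:330],(400,400))]))
E
```

```text
time: 3.52
position: [0.4191, 0.2877, 0.1243]
tool_rot: [0.707, 0.708, -0.006, -0.003]
ft_force: [-0.6, -0.2, -1.1]
grip_width: 0.0869
grip_force: 0.0
t 3.52 tcp [0.4191 0.2877 0.1243] ang 90.09 tilt 0.75 F [-0.6 -0.2 -1.1] w 0.0869 0.0
delta tool cm [0.35 0.5  9.27]
```

View pics/a.png

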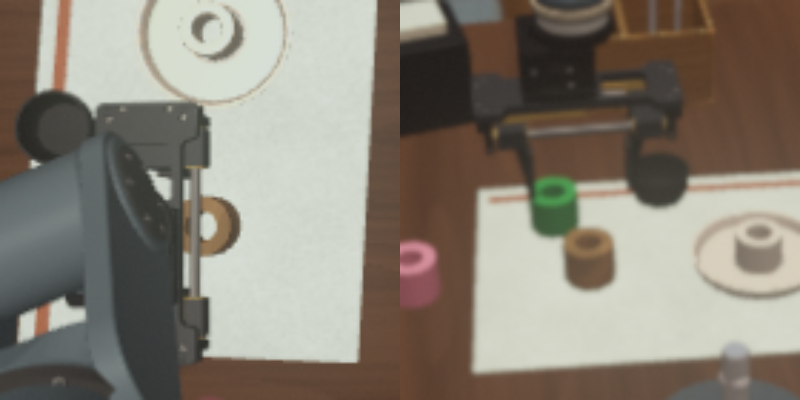

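The open jaws straddle the sleeve's column (top picture about (213,225)), with the gripper's long side along world x and clear of the green ring. I'll settle, then descend.

```bash
python3 -m pendant '[{"jaw":1,"linear":[0,0,0],"twist":0},{"jaw":1,"linear":[0,0,0],"twist":0}]' >/dev/null; python3 d.py .423 .2908 .0315
```

```text
t 3.78 tcp [0.4252 0.2896 0.1316] ang 90.02 tilt 0.26 F [ 0.1 -0.3  0.2] w 0.0867 0.0
delta tool cm [ 0.1  -0.26 10.01]
```

```bash
python3 -m pendant '[{"jaw":1,"linear":[0.1,-0.2,3.5],"twist":0},{"jaw":1,"linear":[0,0,3.5],"twist":0},{"jaw":1,"linear":[0,0,2],"twist":0},{"jaw":1,"linear":[0,0,1],"twist":0},{"jaw":1,"linear":[0,0,0],"twist":0},{"jaw":1,"linear":[0,0,0],"twist":0},{"jaw":1,"linear":[0,0,0],"twist":0}]' 25 >/dev/null; python3 d.py .423 .2908 .0315
python3 -m pendant '[{"jaw":0,"linear":[0,0,0],"twist":0},{"jaw":0,"linear":[0,0,0],"twist":0},{"jaw":0,"linear":[0,0,0],"twist":0},{"jaw":0,"linear":[0,0,0],"twist":0},{"jaw":0,"linear":[0,0,0],"twist":0},{"jaw":0,"linear":[0,0,0],"twist":0},{"jaw":0,"linear":[0,0,0],"twist":0},{"jaw":0,"linear":[0,0,0],"twist":0}]' 25;python3 d.py .423 .2908 .0315
```

```text
t 4.37 tcp [0.4229 0.2907 0.0312] ang 90.03 tilt 0.2 F [ 0.2  0.  -0.7] w 0.0868 0.0
delta tool cm [ 0.01  0.01 -0.03]
time: 5.03
position: [0.4218, 0.2903, 0.0297]
tool_rot: [0.707, 0.707, 0.0, 0.0]
ft_force: [1.3, 0.1, 1.6]
grip_width: 0.0517
grip_force: 25.0
t 5.03 tcp [0.4218 0.2903 0.0297] ang 90.04 tilt 0.04 F [1.3 0.1 1.6] w 0.0517 24.99984462152497
delta tool cm [ 0.05  0.12 -0.18]
```

```bash
python3 -m pendant '[{"jaw":0,"linear":[0,0,-2],"twist":0},{"jaw":0,"linear":[0,0,-3.5],"twist":0},{"jaw":0,"linear":[0,0,-3.5],"twist":0},{"jaw":0,"linear":[0,0,-3.5],"twist":0},{"jaw":0,"linear":[0,0,-2],"twist":0},{"jaw":0,"linear":[-3,1.4,0],"twist":0},{"jaw":0,"linear":[-3,1.4,0],"twist":0},{"jaw":0,"linear":[-3,1.4,0],"twist":0},{"jaw":0,"linear":[-3,1.4,0],"twist":0},{"jaw":0,"linear":[-3,1.4,0],"twist":0},{"jaw":0,"linear":[-2,1.4,0],"twist":0},{"jaw":0,"linear":[-2,1,0],"twist":0}]' >/dev/null
python3 -m pendant '[{"jaw":0,"linear":[0,0,0],"twist":0},{"jaw":0,"linear":[0,0,0],"twist":0},{"jaw":0,"linear":[0,0,0],"twist":0},{"jaw":0,"linear":[0,0,0],"twist":0}]' >/dev/null;python3 d.py .5239 .0285 .145
python3 - <<'E'
from h import *
c=cams.camera("top");s=cams.camera("side")
x,y=proj(c,[[.52,.1,.17]])[0].astype(int);u,v=proj(s,[[.52,.08,.15]])[0].astype(int);print(x,y,u,v)
cv2.imwrite("pics/b.png",np.hstack([cv2.resize(c["color"][y-60:y+60,x-60:x+60],(400,400)),cv2.resize(s["color"][v-50:v+70,u-60:u+60],(400,400))]))
E
```

```text
t 6.37 tcp [0.5144 0.1011 0.1742] ang 90.09 tilt 0.11 F [ 0.6 -0.1 -1.2] w 0.0521 24.99997405862814
delta tool cm [-7.26  0.94  2.91]
273 232 300 196
```

View pics/b.png

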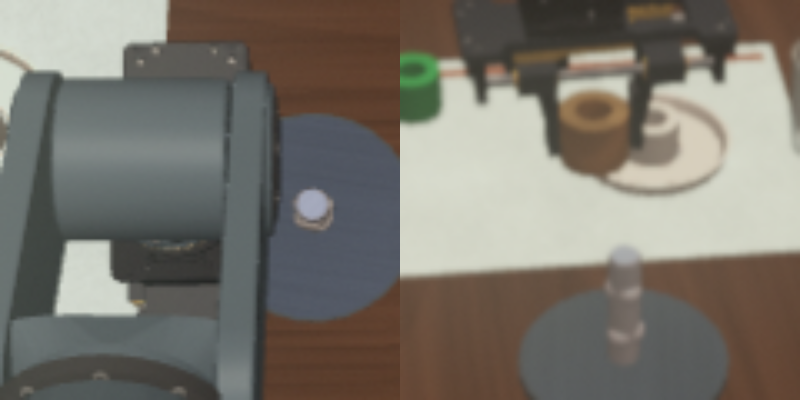

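Side crop: the sleeve is held upright, centred between the fingers at about (595,130), with the post tip at (624,255). I'll measure the held sleeve against the post.

```bash
cat > m.py <<'E'
from h import *
from scipy.optimize import least_squares
def fitc(q,r): # side wall + ring points: fixed-radius circle through the front wall points
    f=lambda p:np.hypot(q[:,0]-p[0],q[:,1]-p[1])-r
    return least_squares(f,q[:,:2].mean(0)+[0,.02],loss="soft_l1",f_scale=.002).x
def brown(c):
    h=cv2.cvtColor(c["color"],cv2.COLOR_BGR2HSV);return (h[...,0]>5)&(h[...,0]<20)&(h[...,1]>80)
s=cams.camera("side");P=cloud(s)
S=np.load("side.npy",allow_pickle=True).item();P0=cloud(S);b0=brown(S);b=brown(s)
q0=P0[b0&(np.hypot(P0[...,0]-.423,P0[...,1]-.29)<.04)&(P0[...,2]>.008)&(P0[...,2]<.038)];print("table",len(q0),fitc(q0,.026))
from rig import robot
o=robot.get_obs()["position"];z=o[2]-.0297
q=P[b&(np.hypot(P[...,0]-o[0],P[...,1]-o[1])<.04)&(P[...,2]>z+.008)&(P[...,2]<z+.038)];print("held",len(q),fitc(q,.026),o)
qp=P0[(np.hypot(P0[...,0]-.525,P0[...,1]-.027)<.025)&(P0[...,2]>.088)&(P0[...,2]<.106)];print("post",len(qp),fitc(qp,.012))
E
python3 m.py
```

```text
table 140 [0.42503868 0.2912127 ]
held 229 [0.51590718 0.10236558] [0.51496355 0.10117487 0.17447827]
post 55 [0.52762171 0.02926629]
```

```bash
python3 -m pendant '[{"jaw":0,"linear":[-2,0.2,0],"twist":0},{"jaw":0,"linear":[-2.5,0.3,0],"twist":0},{"jaw":0,"linear":[-2,0.3,0],"twist":0},{"jaw":0,"linear":[-0.7,0.1,0],"twist":0},{"jaw":0,"linear":[0,0,0],"twist":0},{"jaw":0,"linear":[0,0,0],"twist":0},{"jaw":0,"linear":[0,0,0],"twist":0},{"jaw":0,"linear":[0,0,0],"twist":0}]' >/dev/null;python3 d.py .524 .028 .135; python3 m.py
```

```text
t 7.18 tcp [0.5243 0.0294 0.1745] ang 90.11 tilt 0.04 F [ 0.3  0.2 -1.3] w 0.0519 24.999978145460773
delta tool cm [-0.14 -0.03  3.95]
table 140 [0.42503868 0.2912127 ]
held 244 [0.52548314 0.030243  ] [0.52436852 0.02930693 0.17451041]
post 55 [0.52762171 0.02926629]
```

```bash
python3 -m pendant '[{"jaw":0,"linear":[-0.1,0,1],"twist":0},{"jaw":0,"linear":[0,0,1],"twist":0},{"jaw":0,"linear":[0,0,1],"twist":0},{"jaw":0,"linear":[0,0,0.5],"twist":0},{"jaw":0,"linear":[0,0,0.5],"twist":0},{"jaw":0,"linear":[0,0,0],"twist":0},{"jaw":0,"linear":[0,0,0],"twist":0}]' >/dev/null;python3 d.py .524 .028 .1165
```

```text
t 7.82 tcp [0.5246 0.0273 0.134 ] ang 90.03 tilt 0.06 F [ 0.8 -0.  -1.1] w 0.0515 24.999966755131027
delta tool cm [ 0.07 -0.06  1.75]
```

```bash
python3 -m pendant '[{"jaw":0,"linear":[0,0,0.8],"twist":0},{"jaw":0,"linear":[0,0,0.6],"twist":0},{"jaw":0,"linear":[0,0,0.3],"twist":0},{"jaw":0,"linear":[0,0,0],"twist":0},{"jaw":0,"linear":[0,0,0],"twist":0}]' >/dev/null;python3 d.py .524 .028 .1165
```

```text
t 8.23 tcp [0.5246 0.0273 0.1173] ang 90.03 tilt 0.03 F [ 0.5 -0.1 -1.4] w 0.052 25.00003405395546
delta tool cm [ 0.07 -0.06  0.08]
```

```bash
python3 -m pendant '[{"jaw":0,"linear":[0,0,0],"twist":0},{"jaw":0,"linear":[0,0,0.4],"twist":0},{"jaw":0,"linear":[0,0,0.4],"twist":0},{"jaw":0,"linear":[0,0,0.4],"twist":0},{"jaw":0,"linear":[0,0,0.4],"twist":0},{"jaw":0,"linear":[0,0,0.4],"twist":0},{"jaw":0,"linear":[0,0,0],"twist":0}]' 55;python3 m.py;python3 d.py .524 .028 .08
```

```text
time: 8.82
position: [0.5248, 0.0272, 0.0966]
tool_rot: [0.707, 0.707, 0.0, -0.0]
ft_force: [3.3, 1.5, -4.4]
grip_width: 0.0511
grip_force: 55.0
table 140 [0.42503868 0.2912127 ]
held 192 [0.52628921 0.02917739] [0.52474065 0.02726563 0.09664181]
post 55 [0.52762171 0.02926629]
t 8.87 tcp [0.5247 0.0273 0.0966] ang 90.03 tilt 0.02 F [ 2.2  2.9 -5.2] w 0.0511 54.99824645878107
delta tool cm [ 0.07 -0.07  1.66]
```

```bash
python3 -m pendant '[{"jaw":0,"linear":[0,0,0.6],"twist":0},{"jaw":0,"linear":[0,0,0.6],"twist":0},{"jaw":0,"linear":[0,0,0.6],"twist":0},{"jaw":0,"linear":[0,0,0.3],"twist":0},{"jaw":0,"linear":[0,0,0],"twist":0}]' >/dev/null; cat > zt.py <<'E'
from m import *
h=P[b&(np.hypot(P[...,0]-.525,P[...,1]-.029)<.04)][:,2];print("sleeve top z",np.percentile(h,[50,90,97]))
E
python3 zt.py|tail -1;python3 d.py .524 .028 .0745
```

```text
sleeve top z [0.08522021 0.09663922 0.16072545]
t 9.33 tcp [0.5247 0.0273 0.0756] ang 90.02 tilt 0.04 F [ 2.5  2.9 -4.8] w 0.0511 54.99837486942852
delta tool cm [ 0.07 -0.07  0.11]
```

```bash
python3 -m pendant '[{"jaw":0.75,"linear":[0,0,0],"twist":0},{"jaw":0.75,"linear":[0,0,0],"twist":0},{"jaw":0.75,"linear":[0,0,0],"twist":0},{"jaw":0.75,"linear":[0,0,-2],"twist":0},{"jaw":0.75,"linear":[0,0,-2],"twist":0},{"jaw":0.75,"linear":[0,0,-1],"twist":0},{"jaw":0.43,"linear":[0,0,0],"twist":0},{"jaw":0.43,"linear":[0,0,0],"twist":0},{"jaw":0.43,"linear":[0,0,0],"twist":0},{"jaw":0.43,"linear":[0,0,0],"twist":0},{"jaw":0.43,"linear":[0,0,0],"twist":0}]' 
python3 zt.py|tail -1
python3 -m pendant '[{"jaw":0.43,"linear":[0,0,0.8],"twist":0},{"jaw":0.43,"linear":[0,0,0.6],"twist":0},{"jaw":0.43,"linear":[0,0,0.4],"twist":0},{"jaw":0.43,"linear":[0,0,0.4],"twist":0},{"jaw":0.43,"linear":[0,0,0],"twist":0}]'
```

```text
time: 10.25
position: [0.524, 0.0273, 0.1257]
tool_rot: [0.707, 0.707, -0.001, -0.001]
ft_force: [-0.3, 0.1, 0.1]
grip_width: 0.041
grip_force: 0.0
sleeve top z [0.08681267 0.20704469 0.21212351]
time: 10.72
position: [0.5241, 0.0273, 0.1035]
tool_rot: [0.707, 0.707, -0.001, -0.001]
ft_force: [0.2, 0.2, 0.2]
grip_width: 0.0374
grip_force: 0.0
```

```bash
python3 -m pendant '[{"jaw":0.43,"linear":[0,0,0.3],"twist":0},{"jaw":0.43,"linear":[0,0,0.3],"twist":0},{"jaw":0.43,"linear":[0,0,0.3],"twist":0},{"jaw":0.43,"linear":[0,0,0],"twist":0}]'
python3 -m pendant '[{"jaw":0.43,"linear":[0,0,0.3],"twist":0},{"jaw":0.43,"linear":[0,0,0.3],"twist":0},{"jaw":0.43,"linear":[0,0,0.3],"twist":0},{"jaw":0.43,"linear":[0,0,0.3],"twist":0},{"jaw":0.43,"linear":[0,0,0],"twist":0}]';python3 d.py .524 .028 .074
```

```text
time: 11.05
position: [0.5246, 0.0271, 0.0954]
tool_rot: [0.707, 0.707, -0.0, -0.0]
ft_force: [-0.3, 1.0, -0.4]
grip_width: 0.0371
grip_force: 0.0
time: 11.47
position: [0.5244, 0.0273, 0.0829]
tool_rot: [0.707, 0.707, -0.0, -0.0]
ft_force: [0.1, -0.5, -0.3]
grip_width: 0.0376
grip_force: 0.0
t 11.47 tcp [0.5244 0.0273 0.0829] ang 90.03 tilt 0.06 F [ 0.1 -0.5 -0.3] w 0.0376 0.0
delta tool cm [ 0.07 -0.04  0.89]
```

```bash
python3 zt.py|tail -1
python3 - <<'E'
from h import *
s=cams.camera("side");u,v=proj(s,[[.524,.028,.05]])[0].astype(int)
cv2.imwrite("pics/c.png",cv2.resize(s["color"][v-50:v+40,u-60:u+60],(800,600),interpolation=2))
E
```

```text
sleeve top z [0.05984434 0.16369624 0.16808078]
```

View pics/c.png

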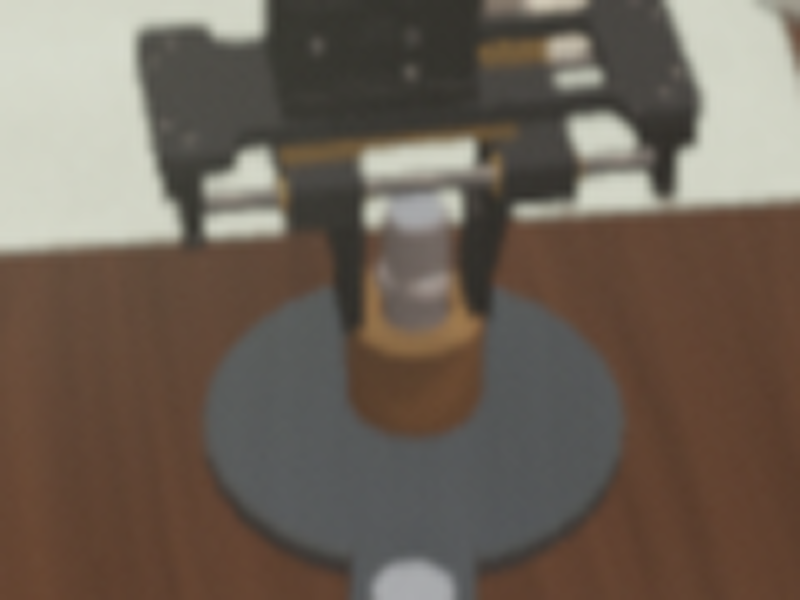

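The sleeve is already nearly or fully down on the foot (base near (415,420)), with the fingertips astride the post. I'll confirm it by pressing to the home height.

```bash
python3 -m pendant '[{"jaw":0.43,"linear":[0,0,0.3],"twist":0},{"jaw":0.43,"linear":[0,0,0.3],"twist":0},{"jaw":0.43,"linear":[0,0,0.3],"twist":0},{"jaw":0.43,"linear":[0,0,0],"twist":0},{"jaw":0.43,"linear":[0,0,0],"twist":0}]';python3 d.py .524 .028 .074
```

```text
time: 11.98
position: [0.5246, 0.0272, 0.0743]
tool_rot: [0.707, 0.707, -0.0, -0.0]
ft_force: [0.5, -1.2, -0.2]
grip_width: 0.0375
grip_force: 0.1
t 11.98 tcp [0.5246 0.0272 0.0743] ang 90.04 tilt 0.02 F [ 0.5 -1.2 -0.2] w 0.0375 0.050921649645943035
delta tool cm [ 0.08 -0.06  0.03]
```

```bash
python3 -m pendant '[{"jaw":0.43,"linear":[0,0,0.2],"twist":0},{"jaw":0.43,"linear":[0,0,0.1],"twist":0},{"jaw":0.43,"linear":[0,0,0],"twist":0}]'; python3 zt.py|tail -1
```

```text
time: 12.23
position: [0.5247, 0.0272, 0.0739]
tool_rot: [0.707, 0.707, 0.0, 0.0]
ft_force: [-3.2, 0.4, 20.1]
grip_width: 0.0377
grip_force: 10.0
sleeve top z [0.05223431 0.15494118 0.16007831]
```

```bash
python3 -m pendant '[{"jaw":0.43,"linear":[0,0,-2],"twist":0},{"jaw":0.43,"linear":[0,0,-3],"twist":0},{"jaw":0.6,"linear":[0,0,-3],"twist":0},{"jaw":1,"linear":[0,0,-3],"twist":0},{"jaw":1,"linear":[0,0,-1.5],"twist":0},{"jaw":1,"linear":[3.25,0.9,0],"twist":0},{"jaw":1,"linear":[3.25,0.9,0],"twist":0},{"jaw":1,"linear":[3.25,0.9,0],"twist":0},{"jaw":1,"linear":[3.25,0.9,0],"twist":0},{"jaw":1,"linear":[3.25,0.9,0],"twist":0},{"jaw":1,"linear":[3.25,0.9,0],"twist":0},{"jaw":1,"linear":[3.25,0.9,0],"twist":0}]' >/dev/null
python3 -m pendant '[{"jaw":1,"linear":[3.25,0.7,0],"twist":0},{"jaw":1,"linear":[0,0,0],"twist":7},{"jaw":1,"linear":[0,0,0],"twist":7},{"jaw":1,"linear":[0,0,0],"twist":7},{"jaw":1,"linear":[0,0,0],"twist":7},{"jaw":1,"linear":[0,0,0],"twist":7},{"jaw":1,"linear":[0,0,0],"twist":7},{"jaw":1,"linear":[0,0,0],"twist":7},{"jaw":1,"linear":[0,0,0],"twist":7},{"jaw":1,"linear":[0,0,0],"twist":4},{"jaw":1,"linear":[0,0,0],"twist":0},{"jaw":1,"linear":[0,0,0],"twist":0}]' >/dev/null
python3 d.py .5945 .2873 .031
python3 - <<'E'
from h import *
s=cams.camera("side");P=cloud(s)
for n,c0,r,zr in(("sleeve",(.525,.029),.035,(.05,.063)),("dish",(.596,.287),.03,(.034,.046))):
    q=P[(np.hypot(P[...,0]-c0[0],P[...,1]-c0[1])<r)&(P[...,2]>zr[0])&(P[...,2]<zr[1])];print(n,len(q),q.mean(0),np.median(q[:,2]))
E
```

```text
t 14.28 tcp [0.5942 0.2871 0.1961] ang 30.15 tilt 0.07 F [ 0.8 -0.2  0.4] w 0.0874 0.0
delta tool cm [ 0.06  0.   16.51]
sleeve 201 [0.52554236 0.020214   0.05644293] 0.056547439423230456
dish 125 [0.59654597 0.28435349 0.03978534] 0.040360273287731466
```

```bash
python3 -m pendant '[{"jaw":1,"linear":[0,0,3],"twist":0},{"jaw":1,"linear":[0,0,3.5],"twist":0},{"jaw":1,"linear":[0,0,3.5],"twist":0},{"jaw":1,"linear":[0,0,3.5],"twist":0},{"jaw":1,"linear":[0,0,2],"twist":0},{"jaw":1,"linear":[0,0,1],"twist":0},{"jaw":1,"linear":[0,0,0],"twist":0},{"jaw":1,"linear":[0,0,0],"twist":0}]' 30
python3 d.py .5945 .2873 .031
python3 -m pendant '[{"jaw":0,"linear":[0,0,0],"twist":0},{"jaw":0,"linear":[0,0,0],"twist":0},{"jaw":0,"linear":[0,0,0],"twist":0},{"jaw":0,"linear":[0,0,0],"twist":0},{"jaw":0,"linear":[0,0,0],"twist":0},{"jaw":0,"linear":[0,0,0],"twist":0},{"jaw":0,"linear":[0,0,0],"twist":0},{"jaw":0,"linear":[0,0,0],"twist":0},{"jaw":0,"linear":[0,0,0],"twist":0}]' 30;python3 d.py
```

```text
time: 15.0
position: [0.595, 0.2874, 0.0318]
tool_rot: [0.966, 0.259, 0.0, -0.0]
ft_force: [0.8, 0.7, -0.2]
grip_width: 0.0873
grip_force: 0.0
t 15.0 tcp [0.595  0.2874 0.0318] ang 30.07 tilt 0.03 F [ 0.8  0.7 -0.2] w 0.0873 0.0
delta tool cm [-0.05 -0.02  0.08]
time: 15.75
position: [0.5947, 0.2873, 0.0318]
tool_rot: [0.966, 0.259, 0.0, -0.0]
ft_force: [0.9, 0.1, 2.4]
grip_width: 0.0473
grip_force: 30.0
t 15.75 tcp [0.5947 0.2873 0.0318] ang 30.03 tilt 0.02 F [0.9 0.1 2.4] w 0.0473 29.999558911295026
```

```bash
python3 -m pendant '[{"jaw":0,"linear":[0,0,-2],"twist":0},{"jaw":0,"linear":[0,0,-3.5],"twist":0},{"jaw":0,"linear":[0,0,-3.5],"twist":0},{"jaw":0,"linear":[0,0,-3.5],"twist":0},{"jaw":0,"linear":[0,0,-2],"twist":0},{"jaw":0,"linear":[-2,2,0],"twist":0},{"jaw":0,"linear":[-2.5,2.5,0],"twist":0},{"jaw":0,"linear":[-2.5,2.5,0],"twist":0},{"jaw":0,"linear":[-2.5,2.5,0],"twist":0},{"jaw":0,"linear":[-2.5,2.5,0],"twist":0},{"jaw":0,"linear":[-2.5,2.5,0],"twist":0},{"jaw":0,"linear":[-2.5,2.4,0],"twist":0}]' 45 >/dev/null
python3 -m pendant '[{"jaw":0,"linear":[-1.5,1.5,0],"twist":0},{"jaw":0,"linear":[-0.5,0.5,0],"twist":0},{"jaw":0,"linear":[0,0,0],"twist":0},{"jaw":0,"linear":[0,0,0],"twist":0},{"jaw":0,"linear":[0,0,0],"twist":0}]' >/dev/null;python3 d.py .5245 .0285 .138
```

```text
t 17.17 tcp [0.525  0.0296 0.1764] ang 30.09 tilt 0.03 F [ 1.   1.3 -2.3] w 0.0472 44.999700218613725
delta tool cm [-0.1   0.07  3.84]
```

```bash
python3 -m pendant '[{"jaw":0,"linear":[-0.1,0.07,1],"twist":0},{"jaw":0,"linear":[0,0,1],"twist":0},{"jaw":0,"linear":[0,0,1],"twist":0},{"jaw":0,"linear":[0,0,0.5],"twist":0},{"jaw":0,"linear":[0,0,0.5],"twist":0},{"jaw":0,"linear":[0,0,0],"twist":0},{"jaw":0,"linear":[0,0,0],"twist":0}]' >/dev/null;python3 d.py .5245 .0285 .119
```

```text
t 17.75 tcp [0.5243 0.0276 0.1361] ang 30.04 tilt 0.03 F [ 1.2  0.5 -2.5] w 0.0474 44.999544219172094
delta tool cm [ 0.06 -0.07  1.71]
```

```bash
python3 -m pendant '[{"jaw":0,"linear":[0.05,-0.05,0.6],"twist":0},{"jaw":0,"linear":[0,0,0.6],"twist":0},{"jaw":0,"linear":[0,0,0.4],"twist":0},{"jaw":0,"linear":[0,0,0.4],"twist":0},{"jaw":0,"linear":[0,0,0.4],"twist":0},{"jaw":0,"linear":[0,0,0.4],"twist":0},{"jaw":0,"linear":[0,0,0],"twist":0}]' 58;python3 d.py .5245 .0285 .0895
```

```text
time: 18.33
position: [0.5248, 0.0279, 0.1081]
tool_rot: [0.966, 0.259, 0.0, 0.0]
ft_force: [1.7, -0.4, -3.3]
grip_width: 0.047
grip_force: 58.0
t 18.33 tcp [0.5248 0.0279 0.1081] ang 30.04 tilt 0.06 F [ 1.7 -0.4 -3.3] w 0.047 58.000172796455445
delta tool cm [ 0.   -0.07  1.86]
```

```bash
python3 -m pendant '[{"jaw":0,"linear":[0,0,0.4],"twist":0},{"jaw":0,"linear":[0,0,0.4],"twist":0},{"jaw":0,"linear":[0,0,0.4],"twist":0},{"jaw":0,"linear":[0,0,0.3],"twist":0},{"jaw":0,"linear":[0,0,0],"twist":0}]';python3 d.py .5245 .0285 .0895
```

```text
time: 18.75
position: [0.5245, 0.0281, 0.0927]
tool_rot: [0.966, 0.259, 0.0, -0.0]
ft_force: [2.8, -0.5, -5.4]
grip_width: 0.0471
grip_force: 58.0
t 18.75 tcp [0.5245 0.0281 0.0927] ang 30.03 tilt 0.01 F [ 2.8 -0.5 -5.4] w 0.0471 57.999541306489846
delta tool cm [ 0.02 -0.04  0.32]
```

```bash
python3 -m pendant '[{"jaw":0.75,"linear":[0,0,0],"twist":0},{"jaw":0.75,"linear":[0,0,0],"twist":0},{"jaw":0.75,"linear":[0,0,0],"twist":0},{"jaw":0.75,"linear":[0,0,-2],"twist":0},{"jaw":0.75,"linear":[0,0,-1.7],"twist":0},{"jaw":0.41,"linear":[0,0,0],"twist":0},{"jaw":0.41,"linear":[0,0,0],"twist":0},{"jaw":0.41,"linear":[0,0,0],"twist":0},{"jaw":0.41,"linear":[0,0,0],"twist":0},{"jaw":0.41,"linear":[0,0,0],"twist":0}]' 
python3 -m pendant '[{"jaw":0.41,"linear":[0,0,0.4],"twist":0},{"jaw":0.41,"linear":[0,0,0.4],"twist":0},{"jaw":0.41,"linear":[0,0,0.4],"twist":0},{"jaw":0.41,"linear":[0,0,0.2],"twist":0},{"jaw":0.41,"linear":[0,0,0],"twist":0}]';python3 d.py .5245 .0285 .114
```

```text
time: 19.58
position: [0.5236, 0.0282, 0.1297]
tool_rot: [0.966, 0.259, -0.001, -0.0]
ft_force: [-0.2, 0.2, 0.3]
grip_width: 0.0408
grip_force: 0.0
time: 20.0
position: [0.524, 0.0282, 0.1158]
tool_rot: [0.966, 0.259, -0.001, -0.0]
ft_force: [0.9, -0.1, 0.6]
grip_width: 0.0356
grip_force: 0.0
t 20.0 tcp [0.524  0.0282 0.1158] ang 30.04 tilt 0.08 F [ 0.9 -0.1  0.6] w 0.0356 0.0
delta tool cm [ 0.06 -0.    0.18]
```

```bash
python3 -m pendant '[{"jaw":0.41,"linear":[0,0,0.2],"twist":0},{"jaw":0.41,"linear":[0,0,0.2],"twist":0},{"jaw":0.41,"linear":[0,0,0.1],"twist":0},{"jaw":0.41,"linear":[0,0,0],"twist":0},{"jaw":0.41,"linear":[0,0,0],"twist":0}]'
```

```text
time: 20.42
position: [0.5247, 0.0282, 0.1135]
tool_rot: [0.966, 0.259, 0.001, 0.0]
ft_force: [-3.0, 0.5, 14.6]
grip_width: 0.0359
grip_force: 7.2
```

```bash
python3 -m pendant '[{"jaw":0.41,"linear":[0,0,-2],"twist":0},{"jaw":0.41,"linear":[0,0,-3],"twist":0},{"jaw":0.41,"linear":[0,0,-3],"twist":-7},{"jaw":0.41,"linear":[0,0,-1],"twist":-7},{"jaw":0.41,"linear":[0,0,0],"twist":-7},{"jaw":0.41,"linear":[0,0,0],"twist":-7},{"jaw":0.41,"linear":[0,0,0],"twist":-7},{"jaw":0.41,"linear":[0,0,0],"twist":-7},{"jaw":0.41,"linear":[0,0,0],"twist":-7},{"jaw":0.41,"linear":[0,0,0],"twist":-7},{"jaw":0.41,"linear":[0,0,0],"twist":-4}]' 
python3 -m pendant '[{"jaw":0.41,"linear":[-3,-1.1,0],"twist":0},{"jaw":0.41,"linear":[-3,-1.1,0],"twist":0},{"jaw":0.41,"linear":[-3,-1.1,0],"twist":0},{"jaw":0.41,"linear":[-3,-1.1,0],"twist":0},{"jaw":0.41,"linear":[-3,-1.1,0],"twist":0},{"jaw":0.41,"linear":[-3.4,-1.2,0],"twist":0},{"jaw":0.41,"linear":[0,0,0],"twist":0},{"jaw":0.41,"linear":[0,0,0],"twist":0},{"jaw":0.41,"linear":[0,0,0],"twist":0}]'>/dev/null;python3 d.py .458 -.1555 .058
python3 - <<'E'
from h import *
s=cams.camera("side");P=cloud(s)
for n,c0,r,zr in(("sleeve wall",(.525,.0),.05,(.02,.05)),("hub",(.5245,.028),.025,(.09,.105)),("rim",(.5245,.028),.08,(.068,.08)),("knob",(.458,-.156),.02,(.06,.076))):
    q=P[(np.hypot(P[...,0]-c0[0],P[...,1]-c0[1])<r)&(P[...,2]>zr[0])&(P[...,2]<zr[1])];print(n,len(q),q.mean(0),np.median(q[:,2]) if len(q) else 0)
cv2.imwrite("pics/d.png",cv2.resize(s["color"][180:330,220:420],(800,600),interpolation=2))
E
```

```text
time: 21.33
position: [0.5242, 0.0281, 0.2015]
tool_rot: [0.705, 0.709, -0.0, -0.0]
ft_force: [-1.2, -0.5, 0.3]
grip_width: 0.0357
grip_force: 0.0
t 22.08 tcp [ 0.4572 -0.1556  0.2015] ang 89.98 tilt 0.05 F [0.7 1.  0.1] w 0.0357 0.0
delta tool cm [-0.    0.08 14.35]
sleeve wall 8 [0.52545534 0.00384855 0.02220369] 0.021814568942730112
hub 15 [0.50633395 0.02289012 0.09534094] 0.09547552460975207
rim 172 [ 0.52359023 -0.00858643  0.07309797] 0.07342822293851123
knob 53 [ 0.46011836 -0.15785355  0.06740309] 0.06837452774363945
```

View pics/d.png

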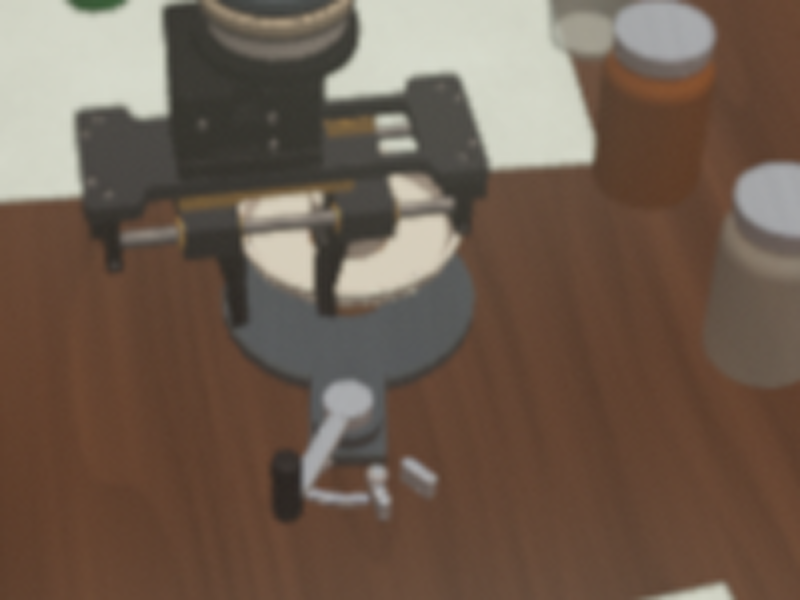

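The dish sits level on the sleeve. The knob is at about (287,485) in the crop and the cheeks at (380,490) and (418,475), both low. Descending astride the knob.

```bash
python3 -m pendant '[{"jaw":0.41,"linear":[0,0.1,3],"twist":0},{"jaw":0.41,"linear":[0,0,3.5],"twist":0},{"jaw":0.41,"linear":[0,0,3.5],"twist":0},{"jaw":0.41,"linear":[0,0,2.5],"twist":0},{"jaw":0.41,"linear":[0,0,1],"twist":0},{"jaw":0.41,"linear":[0,0,0.7],"twist":0},{"jaw":0.41,"linear":[0,0,0],"twist":0},{"jaw":0.41,"linear":[0,0,0],"twist":0}]'
python3 -m pendant '[{"jaw":0.41,"linear":[0,0.5,0],"twist":0},{"jaw":0.41,"linear":[-0.2,0.6,0],"twist":0},{"jaw":0.41,"linear":[-0.4,0.7,0],"twist":0},{"jaw":0.41,"linear":[-0.4,0.7,0],"twist":0},{"jaw":0.41,"linear":[-0.25,0.7,0],"twist":0},{"jaw":0.41,"linear":[-0.15,0.7,0],"twist":0},{"jaw":0.41,"linear":[-0.1,0.7,0],"twist":0},{"jaw":0.41,"linear":[0,0,0],"twist":0}]';python3 d.py .553 -.1625 .059
```

```text
time: 22.8
position: [0.4592, -0.1557, 0.0602]
tool_rot: [0.707, 0.708, 0.0, 0.001]
ft_force: [0.4, -0.3, 0.1]
grip_width: 0.0356
grip_force: 0.0
time: 23.47
position: [0.5068, -0.1718, 0.0597]
tool_rot: [0.707, 0.707, 0.001, 0.002]
ft_force: [0.9, 0.2, -0.5]
grip_width: 0.0356
grip_force: 0.0
t 23.47 tcp [ 0.5068 -0.1718  0.0597] ang 90.03 tilt 0.19 F [ 0.9  0.2 -0.5] w 0.0356 0.0
delta tool cm [0.92 4.62 0.08]
```

```bash
python3 -m pendant '[{"jaw":0.41,"linear":[0,0.6,0],"twist":0},{"jaw":0.41,"linear":[0,0.6,0],"twist":0},{"jaw":0.41,"linear":[0.1,0.6,0],"twist":0},{"jaw":0.41,"linear":[0.2,0.6,0],"twist":0},{"jaw":0.41,"linear":[0.2,0.6,0],"twist":0},{"jaw":0.41,"linear":[0.2,0.6,0],"twist":0},{"jaw":0.41,"linear":[0,0,0],"twist":0}]';python3 d.py .553 -.1625 .059
python3 - <<'E'
from h import *
s=cams.camera("side");u,v=proj(s,[[.53,-.15,.04]])[0].astype(int)
cv2.imwrite("pics/e.png",cv2.resize(s["color"][v-60:v+40,u-60:u+60],(720,600),interpolation=2))
E
```

```text
time: 24.05
position: [0.5424, -0.1635, 0.0596]
tool_rot: [0.707, 0.707, 0.001, 0.001]
ft_force: [0.7, -0.3, 0.7]
grip_width: 0.0355
grip_force: 0.0
t 24.05 tcp [ 0.5424 -0.1635  0.0596] ang 90.04 tilt 0.14 F [ 0.7 -0.3  0.7] w 0.0355 0.0
delta tool cm [0.1  1.06 0.06]
```

View pics/e.png

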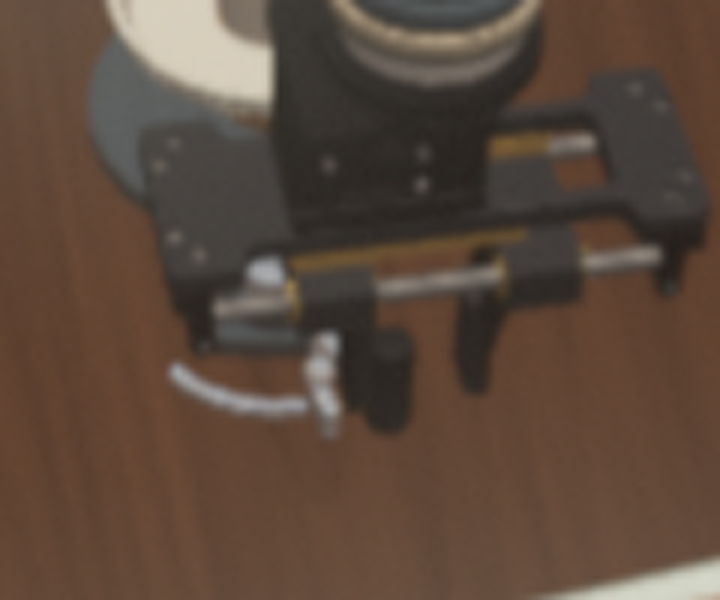

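The knob (390,380) rides against the trailing finger, past the ball but not yet clearly in the notch; I'll push about 1 cm more.

```bash
python3 -m pendant '[{"jaw":0.41,"linear":[0.2,0.4,0],"twist":0},{"jaw":0.41,"linear":[0.2,0.4,0],"twist":0},{"jaw":0.41,"linear":[0,0,0],"twist":0},{"jaw":0.41,"linear":[0,0,0],"twist":0}]';python3 d.py .553 -.1625 .059
```

```text
time: 24.43
position: [0.549, -0.1597, 0.0597]
tool_rot: [0.707, 0.707, 0.0, 0.0]
ft_force: [-0.5, -0.6, 0.1]
grip_width: 0.0357
grip_force: 0.0
t 24.43 tcp [ 0.549  -0.1597  0.0597] ang 90.05 tilt 0.06 F [-0.5 -0.6  0.1] w 0.0357 0.0
delta tool cm [-0.28  0.4   0.07]
```

```bash
python3 -m pendant '[{"jaw":0.41,"linear":[0.1,0.3,0],"twist":0},{"jaw":0.41,"linear":[0,0.2,0],"twist":0},{"jaw":0.41,"linear":[0,0,0],"twist":0}]'
python3 -m pendant '[{"jaw":0.41,"linear":[0,-0.5,0],"twist":0},{"jaw":0.41,"linear":[0,0,0],"twist":0},{"jaw":0.41,"linear":[0,0,-2],"twist":0},{"jaw":0.41,"linear":[0,0,-3],"twist":0},{"jaw":0.41,"linear":[0,0,-4],"twist":0},{"jaw":0.41,"linear":[0,0,-4],"twist":0},{"jaw":0.41,"linear":[-4,-2,0],"twist":0},{"jaw":0.41,"linear":[-4,-1,0],"twist":0},{"jaw":0.41,"linear":[-4,0,0],"twist":0},{"jaw":0.41,"linear":[-4,0,0],"twist":0},{"jaw":0.41,"linear":[0,0,0],"twist":0},{"jaw":0.41,"linear":[0,0,0],"twist":0}]'
python3 - <<'E'
from h import *
c=cams.camera("top");s=cams.camera("side");P=cloud(c);Q=cloud(s)
for n,X in(("top",P),("side",Q)):
    m=(np.hypot(X[...,0]-.54,X[...,1]+.16)<.05)&(X[...,2]>.058)&(X[...,2]<.078)&(X[...,1]<-.1);k=X[m]
    if len(k): 
        d=k.mean(0)[:2]-[.508,-.0855];print(n,len(k),k.mean(0),np.degrees(np.arctan2(d[1],d[0])),np.hypot(*d))
    for nm,r0,r1,zr in(("rim",.06,.075,(.06,.09)),("hub",.012,.024,(.085,.105))):
        d=np.hypot(X[...,0]-.5243,X[...,1]-.0285);q=X[(d>r0)&(d<r1)&(X[...,2]>zr[0])&(X[...,2]<zr[1])]
        if len(q):print(n,nm,len(q),np.median(q[:,2]),cv2.minEnclosingCircle(q[:,:2].astype(np.float32)))
cv2.imwrite("pics/f.png",np.hstack([cv2.resize(c["color"][180:300,260:420],(400,300)),cv2.resize(s["color"][200:320,240:400],(400,300))]))
E
```

```text
time: 24.68
position: [0.5526, -0.1584, 0.0594]
tool_rot: [0.707, 0.707, -0.0, -0.001]
ft_force: [-2.5, 0.5, 1.7]
grip_width: 0.0359
grip_force: 1.3
time: 25.68
position: [0.5199, -0.319, 0.1897]
tool_rot: [0.708, 0.706, 0.0, 0.001]
ft_force: [-0.1, 0.9, -0.2]
grip_width: 0.0358
grip_force: 0.0
top 44 [ 0.54121195 -0.15986338  0.06817015] -65.93365181431687 0.08144290008463195
top rim 664 0.07224122312331974 ((0.5238102078437805, 0.028390051797032356), 0.06929244846105576)
top hub 227 0.09622146188800319 ((0.5237990617752075, 0.028556915000081062), 0.023856068029999733)
side 12 [ 0.54732108 -0.16779944  0.06389913] -64.46243049681755 0.09121044106372793
side rim 343 0.07146289691657448 ((0.5279289484024048, 0.029456092044711113), 0.07155033946037292)
side hub 155 0.09613081396595669 ((0.5246363878250122, 0.02859596535563469), 0.023816369473934174)
```

View pics/f.png

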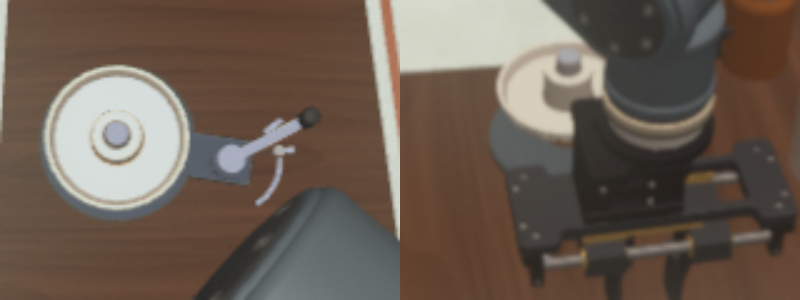

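Top picture: the lever arm (280,130) lies between the two cheeks beyond the ball. The hub is concentric with the post at (117,135) and its top is at 96 mm. Everything is home and the arm is clear, so I'm handing in.

```bash
python3 -c "
from rig import robot
print(robot.hand_in())"
```

```text
the job is handed in; nothing more can be done
None
```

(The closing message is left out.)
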